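# Eject the coin and trap it on the chute

### The arm

A 6-joint arm with a two-finger parallel gripper is mounted at the origin on the work surface. World frame = base frame: x ahead of the robot, y to its left, z up, the work surface at z = 0. Lengths are in m, angles in degrees, forces in N, time in s.
With the tool pointing down it reaches from about 0.4 to 0.825 m from the base axis. Payload 7 kg.
Tool frame: the origin (TCP) lies midway between the tips of the shut fingers; the grasp point (between the pads) lies 19 mm behind it; z points along the fingers, y is the line along which they close (so a half turn about z gives the same grasp; the last joint's range is limited). The gripper opens to 88 mm and grips with 3 to 60 N. Pads are 19 mm wide; open, the fingers measure 130 mm over their backs; the gripper's body (78 mm by 193 mm) begins 47 mm behind the grasp point.
Start: joints at [88.356, 20.546, 0.682, 0, -70.136, -16.507], TCP at [0.21, 0.641, 0.227] pointing down, gripper open.
Joint ranges: [-176.03, 176.03], [-82.01, 121.73], [-58.28, 71.71], [-173.87, 95.51], [-174.79, -0.11], [-173.66, 173.66]. Speed limits (degrees/s): [136.94, 136.94, 172.46, 180, 180, 180].

### API

Orientations are given as [roll, pitch, yaw] about the fixed x, y, z axes, in that order (R = Rz(yaw) Ry(pitch) Rx(roll)).
In Python, from plant import r gives the robot as it stands.
- The arm moves only by the tool drive_tool, never from a script. Its argument "commands" is a list of rows, each an object of numbers: "hand": the closure, from 0 (fully open) to 1 (shut); "tx", "ty", "tz": the shift along the world's x, y, z scaled (see below); "turn": the turn about the world's z scaled (see below). A call has 1 to 10 rows; each row is the pose to reach, as a shift and turn from the pose commanded when the call began; what a row does not reach only later rows make up. The controller multiplies each number of a shift by 0.6 m and each number of a turn by 90 degrees. A row lasts 1/10 s, in which the tool goes at most 50 mm and 8.59 degrees, less where a joint would pass 70% of its speed; a pose out of reach is approached as far as the arm can. A call with a number of a shift or a turn outside -1 to 1 is refused whole. A call with a gripper value outside its range is refused whole. The fingers move at their own pace and stop on an object; "grip_force" is the grip in N (left out, the last holds). Time passes only in rows, so rows that repeat a pose let the fingers close. It gives the time, the measured TCP pose, the force, the opening and the grip force at its end, in the units of the state.
- r.get_state(): the state, without advancing time (a new reading comes with each control period).
- r.capture(name): name is "scene" or "top" or "wrist"; returns a dict with "frame" (480x640x3 uint8, red, green, blue), "fx", "fy", "cx", "cy" (pixels), "world_from_camera" (4x4, takes a point from camera to world coordinates); the wrist camera has in their place "T_tool_cam" (4x4, takes a point from camera to tool coordinates, whose origin is the TCP and whose axes are the flange's). Camera axes: x right, y down, z forward; pixel columns grow to the right and rows downward; lengths in m; the calibration is good to about 2 mm. A picture is of the moment at which its call begins: read the wrist's pose just before it. There is no depth.
- r.close_job(): hands the job in; it is judged then, once.
Trained networks look in the newest picture that a camera, given by its name, has taken for a name from the list of things; names that differ only in an ending like _2 or _b are one class to them, and where a whole thing is asked for, a point or a joint stands for the part that bears it (a point fixed in the world has none). Each returns a list of dicts, best first, with "score" (0 to 1); they miss things now and then, are a little off and sometimes report something else, mostly with a low value. They report only what shows in the picture. A call takes as long as a camera call. They do not tell look-alikes from the thing itself.
- r.trace(label, camera): "pixels" (480x640 bool, what is visible of it) and "extent" ([left, top, right, bottom] in pixels, round what is visible of it).
The state is a dict: "time_s": time; "joints": joint angles; "qd": joint speeds; "joint_torque": joint torques, N m; "tcp_pos": TCP position; "eef_rot": TCP orientation; "contact_force": force on the tool from outside, world axes, zero at the start; "moment": the same for the moment, N m; "gripper_width": finger opening in m; "gripper_force": force on a finger pad.
Only numpy, scipy, OpenCV 4.12 (cv2) and the standard library are available. Lean on these libraries where they do the work, as an engineer would, in place of code of your own. Each camera call takes 0.05 s, during which the arm holds its last target. There are 200 camera calls.

### The job

Press the round brass key of the coin ejector with one fingertip so that the encased coin pops up out of its well, and stop the coin with the other finger on the white chute before it slides off the lower end. Do not pinch, squash or lift the coin, and leave the other things on the shelf alone. Finish while still holding the coin back with that finger, the coin lying out of its well on the chute.

Things in the scene. Friction and masses are not known exactly. Their poses are not given: they have to be found in the camera images.
- stand: coin ejector, fixed to the shelf: dark wood foot 165 x 135 mm carrying a white sloping chute with brass side rails, and a round brass key beside it. Origin on the shelf; its x axis points level in the uphill direction of the chute, its y axis across the chute towards the key, z up. At its highest (the well's brass back wall) 90 mm above the shelf
- chute: sloping chute of the ejector (0.38 rad). Origin: centre of the coin's well, in the plane of the white deck, 68 mm above the shelf; x points uphill along the deck, y across towards the key, z square to the deck. Well (5 mm deep): x = -23.5 to 23.5 mm. Slippery white deck: x = -23.5 mm down to its open lower end at x = -135 mm, 50 mm wide between brass rails 6 mm high
- chute_mid (a point): point on the surface of the white deck, on its centre line, 95 mm downhill of the well's centre, level in plan with the key and 32.8 mm above the shelf; a finger standing here, its tip less than 10 mm above the deck, stops the coin after it has wholly left the well
- key_top (a point): centre of the top face of the round brass key, 25 mm across, 47.8 mm above the shelf when up, 55 mm to the side (stand's +y) of chute_mid. Its housing's top is 35 mm above the shelf
- key (a joint): travel of the key straight down, 0 (up) to 0.008 m (down: its top 39.8 mm above the shelf, 7 mm above the deck at chute_mid). Sprung: 1.2 N to start, 4 N to bottom. It raises the pad under the coin equally, square to the deck; past about 5 mm the coin clears the well's lip and slides down the chute in about 0.3 s. The coin never stays on the chute by itself
- coin_center (a point): centre of the round coin capsule, black with a brass coin in it, 44 mm across and 12 mm thick, about 45 g, loose; at the start it lies in the well, tilted like the chute, its top 7 mm above the plane of the deck
- coin: the same coin capsule; origin at its centre
- tin_box: tin coin box 100 x 80 x 40 mm, fixed bystander, origin under its centre, with a shut lid with a knob, 85 mm tall over the knob
- tin_lid (a joint): angle of the tin box's lid, 0 shut; to be left shut
- tweezer_stand: brass tweezer stand, round foot 60 mm across, 97 mm tall with two bone handles upright on top; loose bystander, origin under its centre
- loupe: black loupe, round, 42 mm across and 34 mm tall; loose bystander, origin under its centre
- dish: silver-plated coin dish, 100 mm across, 20 mm tall; loose bystander, origin under its centre
- quartz: smoky brown quartz paperweight, faceted, 72 mm across, 50 mm tall; loose bystander, origin under its centre
Mind the look-alikes: they are no part of the job. What is meant by the coin is not turquoise, and is the smaller of those in its own colour.

How it is judged (in metres and radians):
On the way, in this order (a step that is already met when the one before it is completed fails the run):
1. the key goes down while the coin is still in its well (value of joint key above 0.003 m and x of coin_center in the frame of chute above -0.02 m and contact force between the fingers and stand above 0.3 N).
2. the popped coin is stopped on the chute by a finger (x of coin_center in the frame of chute between -0.108 and -0.042 m and z of coin_center in the frame of chute between 0 and 0.014 m and y of coin_center in the frame of chute between -0.01 and 0.01 m and linear speed of coin below 0.02 m/s and contact force between the fingers and coin above 0.02 N), for 0.3 s.
At the end, for the whole second after the job is handed in: the coin lies on the chute wholly or nearly wholly out of its well (its centre 42 to 108 mm downhill of the well's centre), not raised more than 8 mm off the deck, still (under 20 mm/s), and a finger is touching it with more than 0.02 N (all of step 2); the arm keeps its last pose, push and grip.
It fails at once if the coin slid off the chute (x of coin_center in the frame of chute below -0.125 m).
It fails at once if the coin was lifted off the chute (z of coin_center in the frame of chute above 0.035 m).
It fails at once if the coin was squashed or pinched (over 15 N) (contact force between the fingers and coin above 15 N).
It fails at once if a bystander was moved or the tin box opened (distance of any of tweezer_stand, loupe, dish, quartz from where it was at the start of the episode above 0.02 m or value of joint tin_lid above 0.2 rad).
It also fails if it takes over 27 s, if anything falls off the work surface, if the arm or the gripper's body presses on something with over 40 N, if the wrist force passes 120 N, or if a joint passes its speed limit or range.

## Working session

There is one attempt and no reset: what is moved stays moved. The work goes in short steps, Python scripts to look and compute and a tool call to move; the robot and the scene stay as the last step left them, time stands still between calls to the robot, and variables do not carry over. Pictures are saved under pics/ and viewed, at most 10 in all, crops included, and the job is handed in when it is done.

Besides the shell and the picture viewer there is one more tool, called as name([rows], argument=value, ...), one row to a line, values as JSON. drive_tool: Moves the arm, as the interface text tells. Its arguments: {"type":"object","properties":{"commands":{"type":"array"},"grip_force":{"type":"number"}},"required":["commands"]}

```bash
mkdir -p pics; ls; python3 - <<'E'
from plant import r
import cv2, numpy as np
s=r.get_state(); print({k:np.round(v,3).tolist() for k,v in s.items()})
for c in ("scene","top"):
    d=r.capture(c); cv2.imwrite(f"pics/{c}0.png",d["frame"][:,:,::-1])
    print(c,d["fx"],d["fy"],d["cx"],d["cy"],np.round(d["world_from_camera"],4).tolist())
    for n in ("stand","chute","key","coin","tin_box","tweezer_stand","loupe","dish","quartz"):
        print(n,[(round(t["score"],2),[int(v) for v in t["extent"]]) for t in r.trace(n,c)[:4]])
E
```

```text
pics
{'time_s': 0.0, 'joints': [88.356, 20.593, 0.633, -0.023, -70.137, -16.507], 'qd': [-0.125, 0.084, -0.03, 0.093, -0.008, 0.042], 'joint_torque': [0.001, -58.272, 29.305, 6.997, 0.007, -0.0], 'tcp_pos': [0.21, 0.641, 0.226], 'eef_rot': [179.901, -0.007, -18.158], 'contact_force': [-0.068, -0.247, 0.324], 'moment': [0.022, 0.005, -0.024], 'gripper_force': 0.0, 'gripper_width': 0.088}
scene 480.93110972952957 480.93110972952957 321.9997175841301 236.95412261733136 [[-0.8577, 0.4354, -0.2734, 0.8482], [0.5141, 0.7283, -0.4531, 0.4546], [0.0019, -0.5292, -0.8485, 0.9038], [0.0, 0.0, 0.0, 1.0]]
stand [(0.9, [302, 239, 395, 314])]
chute [(0.76, [304, 242, 383, 270])]
key [(0.43, [365, 268, 378, 281])]
coin [(0.9, [279, 217, 304, 239]), (0.9, [262, 304, 283, 329]), (0.81, [315, 246, 333, 264])]
tin_box [(0.7, [269, 99, 312, 146])]
tweezer_stand [(0.85, [217, 122, 238, 159])]
loupe [(0.79, [461, 333, 488, 361])]
dish [(0.95, [378, 377, 433, 435])]
quartz [(0.68, [213, 259, 248, 296])]
top 561.6592851165504 561.6592851165504 317.0311224810703 244.59362390477915 [[0.0115, -0.9946, 0.1034, 0.4626], [-0.9999, -0.0127, -0.0112, 0.0158], [0.0125, -0.1032, -0.9946, 1.2137], [0.0, 0.0, 0.0, 1.0]]
stand [(0.65, [240, 211, 320, 300]), (0.43, [144, 302, 168, 323])]
chute [(0.68, [267, 216, 312, 296])]
key []
coin [(0.75, [286, 226, 305, 246]), (0.68, [343, 225, 371, 250]), (0.65, [273, 165, 292, 185])]
tin_box [(0.73, [457, 278, 510, 339])]
tweezer_stand [(0.64, [471, 218, 506, 243]), (0.53, [457, 281, 510, 336]), (0.2, [266, 215, 314, 301])]
loupe [(0.91, [145, 301, 168, 324]), (0.51, [284, 223, 303, 247])]
dish [(0.72, [128, 208, 174, 251])]
quartz []
```

```bash
python3 - <<'E'
import cv2
a=cv2.imread("pics/scene0.png")[200:335,250:430]; b=cv2.imread("pics/top0.png")[150:320,220:390]
a=cv2.resize(a,(720,540),interpolation=2);b=cv2.resize(b,(600,600),interpolation=2)
cv2.imwrite("pics/a.png",a);cv2.imwrite("pics/b.png",b)
E
```

```text
(no output)
```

View pics/a.png

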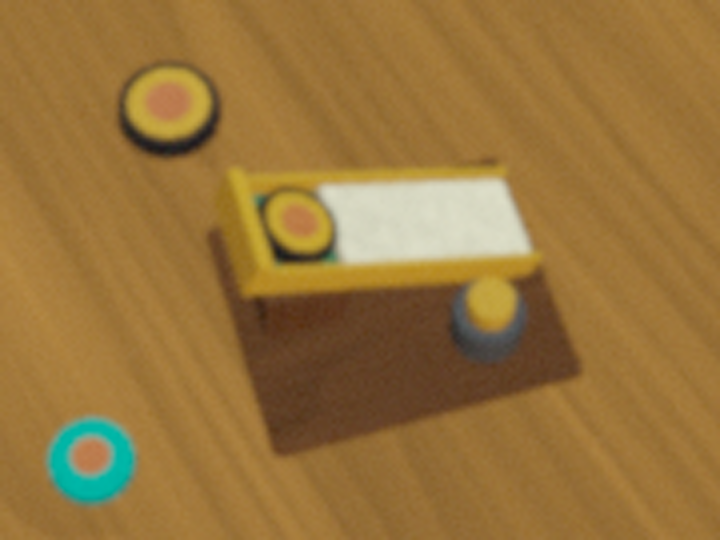

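View pics/b.png

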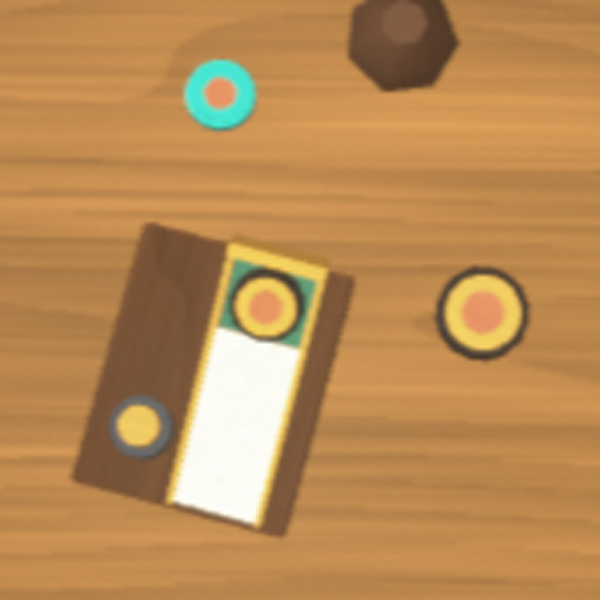

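View pics/scene0.png

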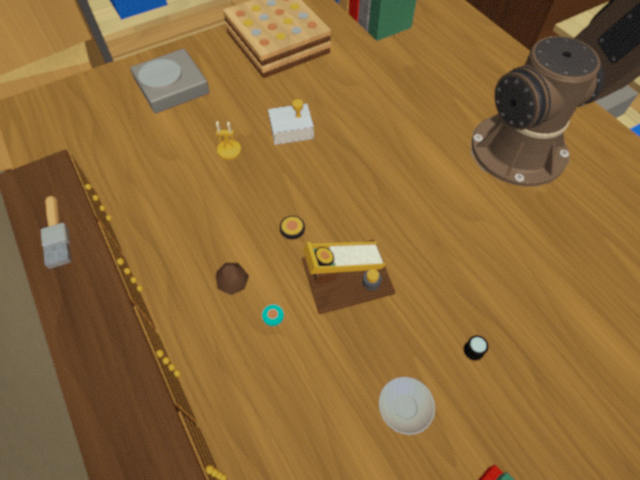

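Coin candidates in the scene view are black (324,255) in the well, a larger black one at (291,228) and a turquoise one at (272,316). The small black one in the well fits, and the crops confirm it. In the top view the key is at about (259,270), and uphill is towards image-up.

```bash
cat > h.py <<'E'
import numpy as np
from scipy.optimize import least_squares
A=0.38
def world(p,q):  # q = chute x,y world, yaw ; p in chute frame
    c,s=np.cos(A),np.sin(A); x,y,z=p
    h=np.array([x*c-z*s,y,x*s+z*c+0.068]); cy,sy=np.cos(q[2]),np.sin(q[2])
    return np.array([q[0]+cy*h[0]-sy*h[1],q[1]+sy*h[0]+cy*h[1],h[2]])
def keytop(q):
    w=world((-.095,0,0),q); return np.array([w[0]-np.sin(q[2])*.055,w[1]+np.cos(q[2])*.055,.0478])
def proj(cam,w):
    T=np.linalg.inv(cam["T"]); c=T[:3,:3]@w+T[:3,3]
    return np.array([cam["fx"]*c[0]/c[2]+cam["cx"],cam["fy"]*c[1]/c[2]+cam["cy"]])
def fit(obs,q0=(.5,.05,-.2)): # obs: (cam, 'key' or chute pt, uv)
    f=lambda q:np.concatenate([proj(c,keytop(q) if p is None else world(p,q))-uv for c,p,uv in obs])
    r=least_squares(f,q0,loss="soft_l1"); return r.x,f(r.x).reshape(-1,2)
E
python3 - <<'E'
from h import *; from plant import r
cam={}
for n in("scene","top"):
    d=r.capture(n); d["T"]=np.array(d["world_from_camera"]); cam[n]=d
un=lambda u,s,o:(np.array(u)+.5)/s-.5+o
P=[((0,0,.007)),None,(-.0235,.025,0),(-.0235,-.025,0),(-.135,-.025,0),(-.135,.025,0)]
T=[(267,305),(138,425),(217,328),(300,347),(262,525),(172,500)]
S=[(298,222),(493,298),None,(318,185),(505,180),(532,255)]
ot=[(cam["top"],p,un(u,600/170,(220,150))) for p,u in zip(P,T)]
os=[(cam["scene"],p,un(u,4,(250,200))) for p,u in zip(P,S) if u]
for o in(ot,os,ot+os):
    q,e=fit(o); print(np.round(q,4),np.degrees(q[2]),keytop(q),world((-.095,0,0),q)); print(np.round(e,1).tolist())
    m=(keytop(q)+world((-.095,0,0),q))/2; print("mid",m)
E
```

```text
[ 0.601   0.0474 -0.2464] -14.119667967964762 [0.52886992 0.12221941 0.0478    ] [0.51545278 0.06888105 0.03276256]
[[-0.2, -0.3], [0.4, 0.1], [0.1, -0.1], [-0.1, 0.7], [-1.7, -0.8], [1.0, 0.2]]
mid [0.52216135 0.09555023 0.04028128]
[ 0.6018  0.0492 -0.2531] -14.502737385669885 [0.53012923 0.12451134 0.0478    ] [0.51635579 0.07126388 0.03276256]
[[-0.2, -0.2], [-0.2, -0.2], [0.3, 0.2], [-0.7, -0.3], [0.7, 0.5]]
mid [0.52324251 0.09788761 0.04028128]
[ 0.6012  0.048  -0.2531] -14.501716241349085 [0.52951121 0.12330268 0.0478    ] [0.51573871 0.07005497 0.03276256]
[[-0.5, -0.3], [-0.1, -0.2], [-0.3, -0.2], [-0.4, 0.7], [-2.4, -0.9], [0.4, -0.0], [-0.2, -0.8], [-0.2, -0.8], [0.3, -0.3], [-0.7, -0.8], [0.6, -0.0]]
mid [0.52262496 0.09667882 0.04028128]
```

drive_tool([
  {"tx": 0.08, "ty": -0.13, "turn": 0.04, "hand": 0.57},
  {"tx": 0.12, "ty": -0.2, "turn": 0.04, "hand": 0.57},
  {"tx": 0.16, "ty": -0.27, "turn": 0.04, "hand": 0.57},
  {"tx": 0.2, "ty": -0.34, "turn": 0.04, "hand": 0.57},
  {"tx": 0.24, "ty": -0.41, "turn": 0.04, "hand": 0.57},
  {"tx": 0.28, "ty": -0.48, "turn": 0.04, "hand": 0.57},
  {"tx": 0.32, "ty": -0.56, "turn": 0.04, "hand": 0.57},
  {"tx": 0.36, "ty": -0.63, "turn": 0.04, "hand": 0.57},
  {"tx": 0.4, "ty": -0.7, "turn": 0.04, "hand": 0.57},
  {"tx": 0.45, "ty": -0.78, "turn": 0.04, "hand": 0.57},
], grip_force=20)

```text
invalid input
```

drive_tool([
  {"tx": 0.08, "ty": -0.13, "tz": 0, "turn": 0.04, "hand": 0.57},
  {"tx": 0.12, "ty": -0.2, "tz": 0, "turn": 0.04, "hand": 0.57},
  {"tx": 0.16, "ty": -0.27, "tz": 0, "turn": 0.04, "hand": 0.57},
  {"tx": 0.2, "ty": -0.34, "tz": 0, "turn": 0.04, "hand": 0.57},
  {"tx": 0.24, "ty": -0.41, "tz": 0, "turn": 0.04, "hand": 0.57},
  {"tx": 0.28, "ty": -0.48, "tz": 0, "turn": 0.04, "hand": 0.57},
  {"tx": 0.32, "ty": -0.56, "tz": 0, "turn": 0.04, "hand": 0.57},
  {"tx": 0.36, "ty": -0.63, "tz": 0, "turn": 0.04, "hand": 0.57},
  {"tx": 0.4, "ty": -0.7, "tz": 0, "turn": 0.04, "hand": 0.57},
  {"tx": 0.45, "ty": -0.78, "tz": 0, "turn": 0.04, "hand": 0.57},
], grip_force=20)

```text
time_s: 2.1
tcp_pos: [0.46, 0.2062, 0.2271]
eef_rot: [-179.9, -0.0, -14.5]
contact_force: [1.1, 2.2, 0.1]
gripper_width: 0.0374
gripper_force: 0.0
```

drive_tool([
  {"tx": 0.04, "ty": -0.07, "tz": 0, "turn": 0, "hand": 0.57},
  {"tx": 0.08, "ty": -0.14, "tz": 0, "turn": 0, "hand": 0.57},
  {"tx": 0.105, "ty": -0.183, "tz": -0.03, "turn": 0, "hand": 0.57},
  {"tx": 0.105, "ty": -0.183, "tz": -0.07, "turn": 0, "hand": 0.57},
  {"tx": 0.105, "ty": -0.183, "tz": -0.1, "turn": 0, "hand": 0.57},
  {"tx": 0.105, "ty": -0.183, "tz": -0.1, "turn": 0, "hand": 0.57},
  {"tx": 0.105, "ty": -0.183, "tz": -0.1, "turn": 0, "hand": 0.57},
])

```text
time_s: 2.8
tcp_pos: [0.5227, 0.0982, 0.167]
eef_rot: [180.0, -0.0, -14.5]
contact_force: [0.5, -0.1, 1.3]
gripper_width: 0.0375
gripper_force: 0.0
```

```bash
python3 - <<'E'
from plant import r
import numpy as np,cv2,pickle
s=r.get_state(); d=r.capture("wrist"); t=r.capture("top")
print(s["time_s"],np.round(s["tcp_pos"],4),np.round(s["eef_rot"],2),s["gripper_width"],s["contact_force"])
print(np.round(d["T_tool_cam"],4).tolist(),d["fx"],d["cx"],d["cy"])
pickle.dump((s,d),open("w1.pkl","wb"))
cv2.imwrite("pics/w1.png",d["frame"][:,:,::-1])
E
```

```text
2.8 [0.5227 0.0982 0.167 ] [ 1.7997e+02 -1.0000e-02 -1.4530e+01] 0.03749905760475272 [ 0.47245382 -0.0896079   1.31660451]
[[-0.0005, -0.9547, -0.2975, 0.0822], [1.0, -0.0005, -0.0002, -0.0012], [0.0, -0.2975, 0.9547, -0.1585], [0.0, 0.0, 0.0, 1.0]] 368.4676676160914 317.8980592266913 240.26492164158836
```

View pics/w1.png

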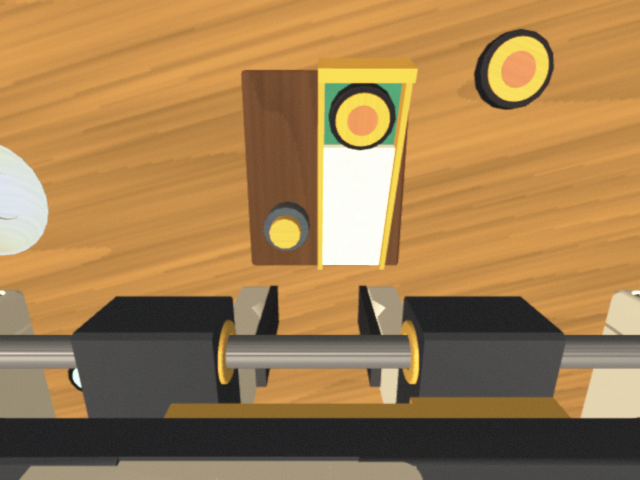

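The wrist view shows the coin at (362,117), the key at (285,233), and white deck corners at (324,146), (395,148), (381,265) and (321,265). Next is a refit.

```bash
python3 - <<'E'
from h import *; import pickle,cv2
from scipy.spatial.transform import Rotation as R
s,d=pickle.load(open("w1.pkl","rb"))
W=np.eye(4);W[:3,:3]=R.from_euler("xyz",s["eef_rot"],degrees=True).as_matrix();W[:3,3]=s["tcp_pos"]
d["T"]=W@np.array(d["T_tool_cam"])
f=d["frame"].astype(int); m=((f.min(2)>200)).astype(np.uint8); m[:140]=0;m[270:]=0;m[:,:300]=0;m[:,410:]=0
c=max(cv2.findContours(m,0,1)[0],key=cv2.contourArea); print(cv2.approxPolyDP(c,4,True)[:,0].tolist())
hsv=cv2.cvtColor(d["frame"],cv2.COLOR_RGB2HSV)[205:255,255:315]; k=((hsv[...,1]>130)&(hsv[...,2]>150)&(hsv[...,0]>18)&(hsv[...,0]<32)).astype(np.uint8)
c=max(cv2.findContours(k,0,1)[0],key=cv2.contourArea); print("key",np.array(cv2.minEnclosingCircle(c)[0])+(255,205))
P=[(0,0,.007),None,(-.0235,.025,0),(-.0235,-.025,0),(-.135,-.025,0),(-.135,.025,0)]
U=[(362,117),(285,233),(323.5,146),(395,148),(381,265),(321,265)]
q,e=fit([(d,p,np.array(u,float)) for p,u in zip(P,U)]); print(np.round(q,4),np.degrees(q[2]));print(np.round(e,1).tolist())
print(keytop(q),world((-.095,0,0),q),(keytop(q)+world((-.095,0,0),q))/2)
for y in(-.0187,-.04,.0187,.04): print(y,[np.round(proj(d,W[:3,:3]@np.array([x,y,0])+W[:3,3])).tolist() for x in(-.0095,.0095)])
cv2.imwrite("pics/w1c.png",cv2.resize(d["frame"][200:400,200:440,::-1],(720,600),interpolation=2))
E
```

```text
[[325, 147], [323, 264], [377, 264], [394, 149]]
key [284.61538506 232.19230843]
[ 0.6024  0.0488 -0.2553] -14.62637177647678
[[0.7, 0.8], [-0.4, 0.3], [0.0, 1.0], [-0.2, -0.9], [-2.8, -1.0], [1.2, -1.0]]
[0.53090429 0.12429651 0.0478    ] [0.51701598 0.07107889 0.03276256] [0.52396013 0.0976877  0.04028128]
-0.0187 [[282.0, 324.0], [281.0, 288.0]]
-0.04 [[238.0, 324.0], [235.0, 288.0]]
0.0187 [[359.0, 324.0], [360.0, 288.0]]
0.04 [[403.0, 324.0], [406.0, 288.0]]
```

View pics/w1c.png

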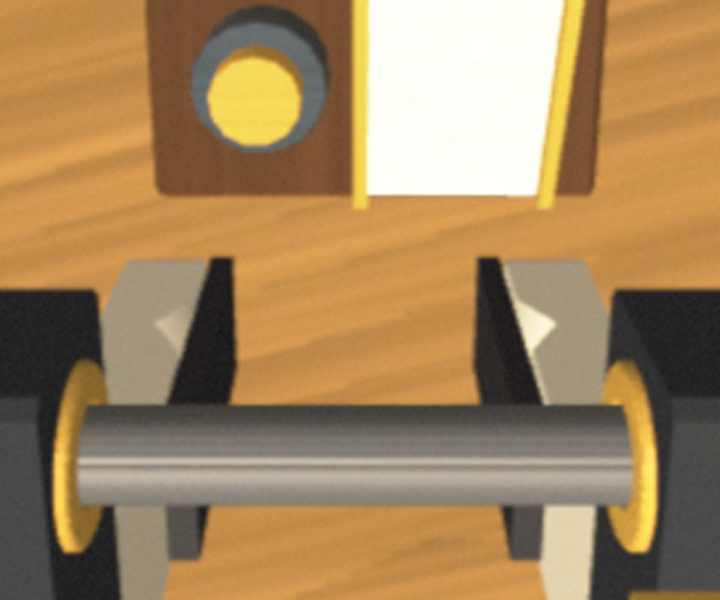

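drive_tool([
  {"tx": 0.001, "ty": -0.001, "tz": -0.07, "turn": 0, "hand": 0.57},
  {"tx": 0.001, "ty": -0.001, "tz": -0.13, "turn": 0, "hand": 0.57},
  {"tx": 0.001, "ty": -0.001, "tz": -0.17, "turn": 0, "hand": 0.57},
  {"tx": 0.001, "ty": -0.001, "tz": -0.19, "turn": 0, "hand": 0.57},
  {"tx": 0.001, "ty": -0.001, "tz": -0.19, "turn": 0, "hand": 0.57},
  {"tx": 0.001, "ty": -0.001, "tz": -0.19, "turn": 0, "hand": 0.57},
])

```text
time_s: 3.5
tcp_pos: [0.524, 0.0982, 0.0538]
eef_rot: [-179.9, -0.1, -14.5]
contact_force: [0.2, 0.8, 0.7]
gripper_width: 0.0375
gripper_force: 0.0
```

```bash
python3 - <<'E'
from plant import r
import numpy as np,cv2
s=r.get_state(); print(np.round(s["tcp_pos"],4),np.round(s["eef_rot"],2),np.round(s["contact_force"],2))
w=r.capture("wrist")["frame"]; d=r.capture("scene")["frame"]
cv2.imwrite("pics/w2.png",np.hstack([cv2.resize(w,(400,300)),cv2.resize(d[200:335,250:430],(400,300),interpolation=2)])[:,:,::-1])
E
```

```text
[0.524  0.0982 0.0538] [-1.7994e+02 -8.0000e-02 -1.4510e+01] [0.24 0.76 0.7 ]
```

View pics/w2.png

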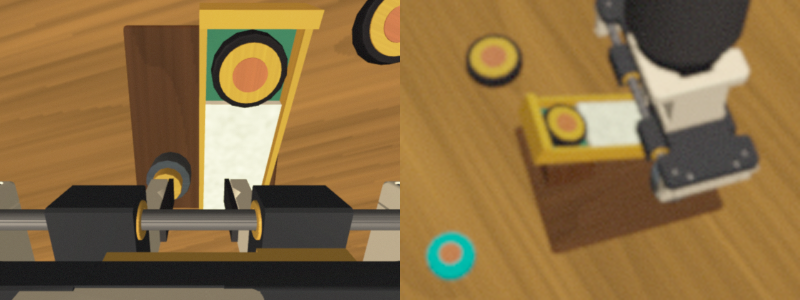

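The key is under the left finger and the deck is centred under the right finger, with the coin still in its well. Pressing now.

drive_tool([
  {"tx": 0, "ty": 0, "tz": -0.01, "turn": 0, "hand": 0.57},
  {"tx": 0, "ty": 0, "tz": -0.015, "turn": 0, "hand": 0.57},
  {"tx": 0, "ty": 0, "tz": -0.021, "turn": 0, "hand": 0.57},
  {"tx": 0, "ty": 0, "tz": -0.021, "turn": 0, "hand": 0.57},
  {"tx": 0, "ty": 0, "tz": -0.021, "turn": 0, "hand": 0.57},
  {"tx": 0, "ty": 0, "tz": -0.021, "turn": 0, "hand": 0.57},
  {"tx": 0, "ty": 0, "tz": -0.021, "turn": 0, "hand": 0.57},
  {"tx": 0, "ty": 0, "tz": -0.021, "turn": 0, "hand": 0.57},
])

```text
time_s: 4.4
tcp_pos: [0.5234, 0.0977, 0.0401]
eef_rot: [-180.0, -0.0, -14.5]
contact_force: [2.2, 1.2, 4.5]
gripper_width: 0.0374
gripper_force: 2.1
```

```bash
python3 - <<'E'
from plant import r
import numpy as np,cv2
s=r.get_state(); print(np.round(s["tcp_pos"],4),np.round(s["eef_rot"],2),np.round(s["contact_force"],2))
w=r.capture("wrist")["frame"]; d=r.capture("scene")["frame"]
cv2.imwrite("pics/w3.png",np.hstack([cv2.resize(w,(400,300)),cv2.resize(d[200:335,250:430],(400,300),interpolation=2)])[:,:,::-1])
E
```

```text
[0.5234 0.0977 0.0401] [-1.7998e+02 -3.0000e-02 -1.4550e+01] [2.23 1.19 4.47]
```

View pics/w3.png

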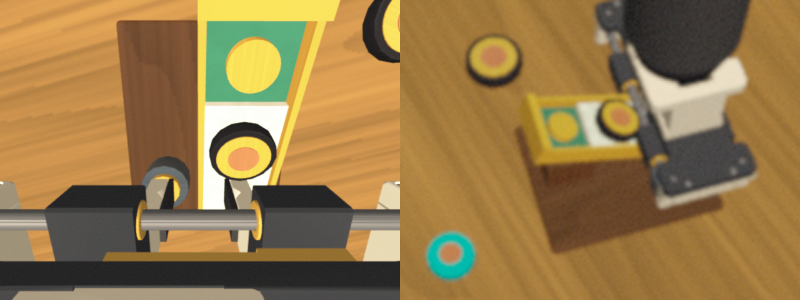

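The coin lies on the white deck at about (243,150) in the wrist half of the picture, against the right finger and clear of the well. I'll hold half a second and check it is still.

drive_tool([
  {"tx": 0, "ty": 0, "tz": 0, "turn": 0, "hand": 0.57},
  {"tx": 0, "ty": 0, "tz": 0, "turn": 0, "hand": 0.57},
  {"tx": 0, "ty": 0, "tz": 0, "turn": 0, "hand": 0.57},
  {"tx": 0, "ty": 0, "tz": 0, "turn": 0, "hand": 0.57},
  {"tx": 0, "ty": 0, "tz": 0, "turn": 0, "hand": 0.57},
])

```text
time_s: 5.0
tcp_pos: [0.5232, 0.0976, 0.04]
eef_rot: [-180.0, -0.0, -14.5]
contact_force: [2.4, 1.9, 5.3]
gripper_width: 0.0374
gripper_force: 2.6
```

```bash
python3 - <<'E'
from plant import r
import numpy as np,cv2
s=r.get_state(); print(np.round(s["tcp_pos"],4),np.round(s["contact_force"],2))
w=r.capture("wrist")["frame"]
o=cv2.imread("pics/w3.png")[:,:400,::-1]; n=cv2.resize(w,(400,300))
for i in(o,n):
    g=i[110:190,200:290].astype(int); m=(g[...,0]>215)&(g[...,1]<175)&(g[...,2]<140); print(m.sum(),np.argwhere(m).mean(0)[::-1]+(200,110))
print("traces",[(round(t["score"],2),[int(v) for v in t["extent"]]) for t in r.trace("coin","wrist")])
E
```

```text
[0.5232 0.0976 0.04  ] [2.4  1.94 5.32]
760 [253.37763158 155.34210526]
756 [253.09126984 155.12698413]
traces [(0.94, [576, 0, 640, 100]), (0.91, [335, 194, 443, 290])]
```

The coin is still and held against the finger, so I'm handing in.

```bash
python3 -c "
from plant import r
print(r.close_job())"
```

```text
the job is handed in; nothing more can be done
None
```

I pressed the key, the coin popped out of its well, and the other finger stopped it on the chute. It was still held there when I handed the job in at about 5 s; no verdict was returned.

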